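Swing the mirror over the pin dish and lay it flat

ROBOT

A 6-joint arm with a two-finger parallel gripper is mounted at the origin on the work surface. World frame = base frame: x ahead of the robot, y to its left, z up, the work surface at z = 0. Lengths are in m, angles in rad, forces in N, time in s.
With the tool pointing down it reaches from about 0.35 to 0.875 m from the base axis. Payload 4.2 kg.
Tool frame: the origin (TCP) lies between the finger pads; the fingertips stand 25 mm ahead of it and the grasp point (between the pads) lies 6 mm ahead of it; z points along the fingers, y is the line along which they close (so a half turn about z gives the same grasp; the last joint's range is limited). The gripper opens to 87 mm and grips with 3 to 60 N. Pads are 19 mm wide; open, the fingers measure 117 mm over their backs; the gripper's body (75 mm by 190 mm) begins 51 mm behind the grasp point.
Start: joints at [1.479, 0.385, 0.008, 0, -1.194, -0.259], TCP at [0.215, 0.587, 0.248] pointing down, gripper open.
Joint ranges: [-3.14, 3.14], [-1.21, 2.06], [-1.07, 1.41], [-3.16, 2.05], [-2.99, -0.16], [-3.1, 3.1]. Speed limits (rad/s): [2.79, 2.79, 3.14, 3.14, 3.14, 3.14].

INTERFACE

Orientations are given as a unit quaternion [x, y, z, w].
In Python, from rig import status, eyes, job gives the robot as it stands.
- The arm moves only by the tool apply_moves, never from a script. Its argument "moves" is a list of rows, each an object with "travel": the shift along the tool's x, y, z in units of 0.15 m (1.0 is 0.15 m), a list of three; "rotation": the turn, a rotation vector about the tool's x, y, z in units of 1.5 rad (1.0 is 1.5 rad), a list of three. A call has 1 to 12 rows; each row is the pose to reach, as a shift and turn from the pose commanded when the call began, along the tool's axes at that moment; what a row does not reach only later rows make up. A row lasts 1/10 s, in which the tool goes at most 50 mm and 8.59 degrees, less where a joint would pass 70% of its speed; a pose out of reach is approached as far as the arm can. A call with a number of a shift or a turn outside -1 to 1 is refused whole. A call with a gripper value outside its range is refused whole. "gripper" is the opening, from -1 (shut) to 1 (fully open), set as the call begins (left out, the last holds). The fingers move at their own pace and stop on an object; "force" is the grip in N (left out, the last holds). Time passes only in rows, so rows that repeat a pose let the fingers close. It gives the time, the measured TCP pose, the force, the opening and the grip force at its end, in the units of the state.
- status.read_state(): the state, without advancing time (a new reading comes with each control period).
- eyes.capture(name): name is "scene" or "top" or "wrist"; returns a dict with "color" (420x560x3 uint8, blue, green, red), "intrinsics" (3x3 intrinsics, pixels), "D" ([k1, k2, p1, p2, k3] as OpenCV has them; the pictures are not rectified), "position" and "rotation" of the camera in the world; the wrist camera has in their place "mount" (4x4, takes a point from camera to tool coordinates, whose origin is the TCP and whose axes are the flange's). Camera axes: x right, y down, z forward; pixel columns grow to the right and rows downward; lengths in m; the calibration is good to about 2 mm. A picture is of the moment at which its call begins: read the wrist's pose just before it. There is no depth.
- job.job_done(): hands the job in; it is judged then, once.
The state is a dict: "clock": time; "joint_positions": joint angles; "qd": joint speeds; "tau": joint torques, N m; "position": TCP position; "tool_rot": TCP orientation; "ft_force": force on the tool from outside, world axes, zero at the start; "torque": the same for the moment, N m; "gripper_width": finger opening in m; "finger_force": force on a finger pad.
Only numpy, scipy, OpenCV 4.12 (cv2) and the standard library are available. Lean on these libraries where they do the work, as an engineer would, in place of code of your own. Each camera call takes 0.05 s, during which the arm holds its last target. There are 200 camera calls.

TASK

Using just a fingertip, push the mirror's lever arm round by its bar (do not push on the mirror itself for this) until the place where the mirror will lie is centred over the white porcelain dish of hair pins. Then, with the arm there, gently press the raised mirror down until it lies flat above the dish like a cover. Pinch, grip or lift nothing, and leave the dish and all the other things on the dresser where they are.

Things in the scene. Friction and masses are not known exactly. Their poses are not given: they have to be found in the camera images.
- mirror_base: Foot of the mirror stand, a fixed steel disc 120 mm across and 13 mm high with a 20 mm post in its middle. Origin: centre of its underside, on the upright pivot axis of the lever arm. The arm's hub on the post (32 mm across) ends 89 mm above the dresser.
- lever_arm: Steel lever arm that swings level about the post and stays where it is left, up to 2.6 rad either way from the base's own -x (which looks roughly away from the robot). Origin: on the pivot axis at the bar's mid-height, 78 mm above the dresser. The bar runs along its own -x from the hub to 143 mm from the pivot, 12 mm wide and 12 mm high; the mirror is hinged at its end. z is up.
- bar_mid (a point): Middle of the bar's section, 85 mm from the pivot axis: a good place to push on, from either side. About 1.5 N here swings the arm, against steady friction.
- cover_spot (a point): Point fixed to the arm on the line of the bar, 208 mm from the pivot, 78 mm above the dresser: the mirror's centre lies here when the mirror is flat. It moves with the arm and not with the mirror's tilt.
- mirror: Round two-sided mirror, grey silicone rim, 114 mm across, 11 mm thick, hinged to the arm's end. Origin: on the hinge axis, which lies level across the arm 147 mm from the pivot axis, 78 mm above the dresser. The disc lies along its own -x, centre 61 mm from the hinge; own z is square to the glass and points straight up when it lies flat, at its stop.
- mirror_edge (a point): Outermost point of the mirror's rim, 118 mm from its hinge, at mid-thickness. It starts up: the mirror is raised 0.9 to 1.2 rad from flat, its upper face looking back to the post, and friction keeps it at any angle. About 1 to 3 N on the outer part of that face, outward and down, folds it flat.
- dish: Loose white porcelain dish, round, 80 mm across at the rim, 26 mm high, with black hair pins in it. Origin: centre of its underside. It stands to one side of the mirror stand, about 200 to 215 mm from the pivot axis.
- olive_box: Loose carved olive-wood box with closed hinged lid, 79 x 104 mm, 55 mm high, on the other side of the stand from the dish. Leave alone. Origin: centre of its underside.
- cup: Empty stainless steel cup, 72 mm across, 85 mm high, on the robot's side of the stand. Leave alone. Origin: centre of its underside.
- sunglasses: Black sunglasses, folded, standing on their lower edge, 130 mm long (own y), about 30 mm deep, 42 mm high, beyond the stand as the robot sees it. Leave alone. Origin: middle of the underside, at the lenses.
- cream_jar: Low amber jar, 52 mm across, 42 mm high, beyond the stand as the robot sees it. Leave alone. Origin: centre of its underside.
- scent: Glass scent bottle, 40 mm across, 100 mm high, on the robot's side of the stand. Leave alone. Origin: centre of its underside.
- lipstick: Black lipstick tube standing upright, 18 mm across, 70 mm high, on the robot's side of the stand. Leave alone. Origin: centre of its underside.
- hairbrush: Wooden hairbrush with black bristles up, 200 mm long, lying at the robot's right. Leave alone.
- comb: Flat black comb, 160 x 30 x 5 mm, lying at the robot's left. Leave alone.
Not all that is in view belongs to the job. Of the things shaped like the dish, the white one is meant.

How it is judged:
By the outcome, as a careful person would: the job done as asked, in the order asked, and still so for the second after the job is handed in, with the robot touching nothing.
It also fails if it takes over 64 s, if anything falls off the work surface, if the arm or the gripper's body presses on something with over 40 N, if the wrist force passes 120 N, or if a joint passes its speed limit or range.

## Working session

There is one attempt and no reset: what is moved stays moved. The work goes in short steps, Python scripts to look and compute and a tool call to move; the robot and the scene stay as the last step left them, time stands still between calls to the robot, and variables do not carry over. Pictures are saved under pics/ and viewed, at most 10 in all, crops included, and the job is handed in when it is done.

Besides the shell and the picture viewer there is one more tool, called as a command line: name --argument value ..., lists and objects as JSON in quotes. apply_moves: Moves the arm, as the interface text tells. Its arguments: {"type":"object","properties":{"moves":{"type":"array","items":{"type":"object","properties":{"travel":{"type":"array","items":{"type":"number","minimum":-1,"maximum":1}},"rotation":{"type":"array","items":{"type":"number","minimum":-1,"maximum":1}}}}},"gripper":{"type":"number"},"force":{"type":"number"}},"required":["moves"]}

```bash
mkdir -p pics; ls
python3 - <<'E'
from rig import status, eyes
import cv2,pickle
s=status.read_state();print(s)
d={}
for n in("scene","top"):
    d[n]=eyes.capture(n);cv2.imwrite(f"pics/{n}0.png",d[n]["color"]);print(n,d[n]["position"],d[n]["rotation"],d[n]["intrinsics"],d[n]["D"])
pickle.dump(d,open("d0.pkl","wb"))
E
```

```text
pics
{'clock': 0.0, 'joint_positions': array([ 1.47858364e+00,  3.85561450e-01,  6.60762851e-03, -4.99988215e-04,
       -1.19397683e+00, -2.58594309e-01]), 'qd': array([-0.00079202, -0.00037847,  0.00010117,  0.00032314,  0.00115686,
        0.00067667]), 'tau': array([ 3.34339466e-04, -3.90662634e+01,  1.87402850e+01,  4.21981260e+00,
        1.09887178e-02, -1.87944984e-04]), 'position': array([0.21457989, 0.58642371, 0.24644931]), 'tool_rot': array([ 9.84639519e-01, -1.74596174e-01, -1.42876969e-04,  1.08277758e-03]), 'ft_force': array([ 0.73692577,  0.38256484, -0.87462914]), 'torque': array([ 0.01921632, -0.01333872,  0.00651765]), 'finger_force': 0.0, 'gripper_width': 0.08693364762188448}
scene [ 1.29402493 -0.03958376  1.09795289] [ 0.6967654   0.65015943 -0.20357872 -0.2244246 ] [[428.27203568   0.         280.58372523]
 [  0.         428.27203568 208.54018447]
 [  0.           0.           1.        ]] [0.03197062 0.         0.         0.         0.        ]
top [ 0.33100624 -0.01085449  1.40385237] [ 0.70420336 -0.70338359  0.06493385 -0.07164315] [[447.0772377    0.         284.89469703]
 [  0.         447.0772377  215.05486952]
 [  0.           0.           1.        ]] [-0.0783123  0.         0.         0.         0.       ]
```

View pics/scene0.png

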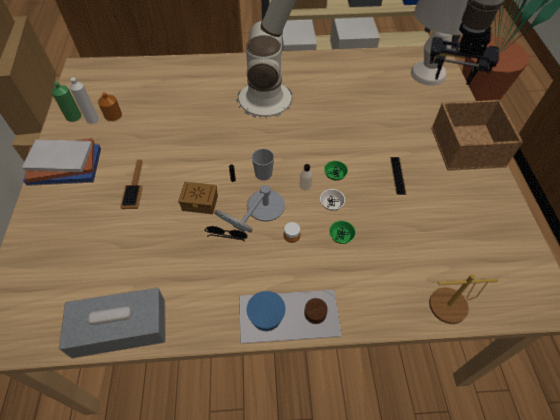

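View pics/top0.png

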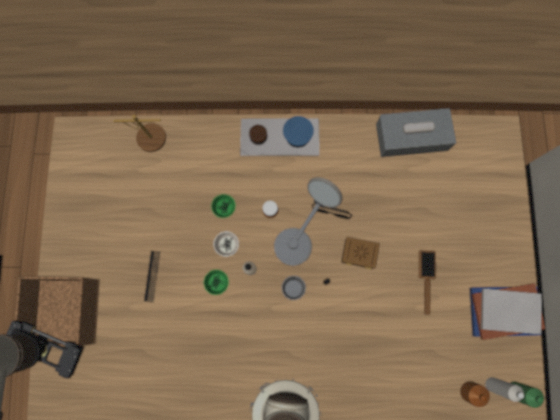

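Top view: candidate dishes are green (223,206), white with pins (227,243) and green (216,282). The white one fits. Confirming in an enlarged crop.

```bash
cat > h.py <<'E'
import numpy as np,cv2
from scipy.spatial.transform import Rotation as R
def back(c,px,z):
    "pixel(s) -> world points at height z"
    px=np.array(px,float).reshape(-1,1,2)
    u=cv2.undistortPoints(px,c["intrinsics"],c["D"])[:,0]
    r=np.c_[u,np.ones(len(u))]@R.from_quat(c["rotation"]).as_matrix().T
    p=np.array(c["position"]);return p+r*((np.reshape(z,(-1,1))-p[2])/r[:,2:])
def proj(c,P):
    m=R.from_quat(c["rotation"]).as_matrix();t=-m.T@np.array(c["position"])
    return cv2.projectPoints(np.array(P,float).reshape(-1,1,3),cv2.Rodrigues(m.T)[0],t,c["intrinsics"],c["D"])[0][:,0]
E
python3 - <<'E'
import pickle,cv2
from h import *
d=pickle.load(open("d0.pkl","rb"));c=d["top"]
L=[("base",293,247,.013),("hub",293,243,.089),("dish",227,243,.02),("mirtop",325,193,.13),("barend",316,206,.08),("box",361,252,.055),("cup",293,288,.085),("jar",270,208,.042),("scent",249,267,.1),("lip",326,281,.07),("g1",223,206,.02),("g2",216,282,.02),("sun",332,211,.03)]
for n,u,v,z in L: print(n,back(c,[u,v],z)[0].round(3))
a=c["color"][165:305,190:390];cv2.imwrite("pics/topc.png",cv2.resize(a,None,fx=4,fy=4,interpolation=cv2.INTER_CUBIC))
E
```

```text
base [ 0.502 -0.023  0.013]
hub [ 0.504 -0.022  0.089]
dish [0.513 0.183 0.02 ]
mirtop [ 0.646 -0.116  0.13 ]
barend [ 0.618 -0.092  0.08 ]
box [ 0.481 -0.228  0.055]
cup [ 0.372 -0.022  0.085]
jar [0.62  0.049 0.042]
scent [0.432 0.106 0.1  ]
lip [ 0.393 -0.12   0.07 ]
g1 [0.631 0.199 0.02 ]
g2 [0.392 0.214 0.02 ]
sun [ 0.613 -0.145  0.03 ]
```

View pics/topc.png

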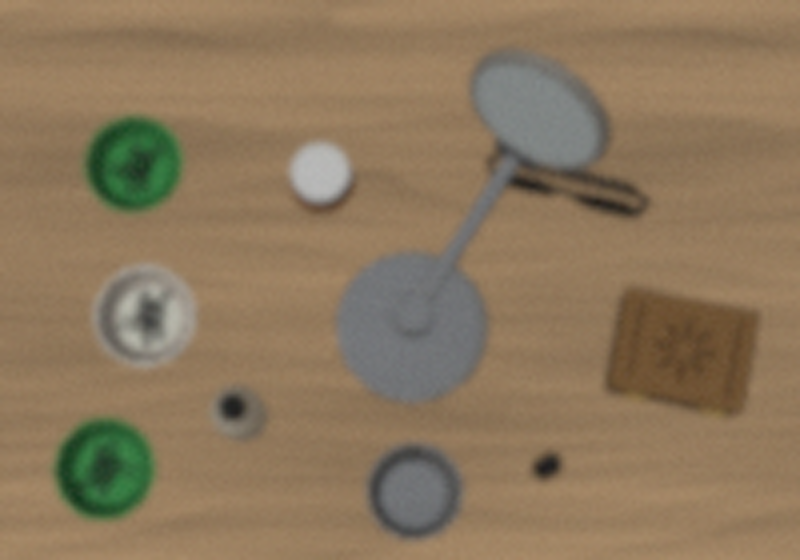

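Crop confirms it: the white dish with black pins is at crop (145,315), i.e. top (226,244). The stand foot is at crop (412,327) and the bar runs up-right to crop (510,160). The other two dishes are green. Next I refine the measurement and plan the approach.

```bash
cat >> h.py <<'E'
def dish(c,px,w=22):
    "centre of rim circle (z=.026) from white mask round px"
    x,y=map(int,px);a=c["color"][y-w:y+w,x-w:x+w].astype(int)
    m=((a.min(2)>125)&(a.max(2)-a.min(2)<40)).astype(np.uint8)
    n,l,s,ce=cv2.connectedComponentsWithStats(cv2.dilate(m,np.ones((3,3),np.uint8)))
    k=1+np.argmax(s[1:,4]);q=np.argwhere((l==k)&(m>0))[:,::-1]
    h=cv2.convexHull(q.astype(np.float32))[:,0]+[x-w,y-w]
    W=back(c,h,.026);(cx,cy),r=cv2.minEnclosingCircle(W[:,:2].astype(np.float32));return cx,cy,r
def rel(s,P,yaw):
    "move numbers (units) from state s to TCP P, tool down, tool x at yaw"
    T=R.from_quat(s["tool_rot"]);cx,sx=np.cos(yaw),np.sin(yaw)
    G=R.from_matrix(np.array([[cx,sx,0],[sx,-cx,0],[0,0,-1]]))
    return (T.inv().apply(np.array(P)-s["position"])/.15).round(3),((T.inv()*G).as_rotvec()/1.5).round(3)
E
python3 - <<'E'
import pickle
from h import *
from rig import status
d=pickle.load(open("d0.pkl","rb"))
print("dish",dish(d["top"],(226,244)),dish(d["scene"],(332,200)))
c=d["top"]
P=back(c,[293,246.75],.013)[0];print("pivot top",P,"hub",back(c,[190+414/4,165+312/4],.089)[0],"scene hub",back(d["scene"],[265,190],.089)[0])
B=back(c,[190+500/4,165+177/4],.084)[0];th=np.arctan2(*(B-P)[1::-1]);print("B",B,th)
P=np.array([.503,-.022,0]);u=np.array([np.cos(th),np.sin(th),0]);n=np.array([np.sin(th),-np.cos(th),0])
A=P+.085*u+.05*n;s=status.read_state()
for z in (.248,.093):
    print(A+[0,0,z],rel(s,A+[0,0,z],th))
E
```

```text
dish (0.511017918586731, 0.1864505112171173, 0.03967946022748947) (0.5104365348815918, 0.18739265203475952, 0.04009997472167015)
pivot top [ 0.50246847 -0.02287084  0.013     ] hub [ 0.50426926 -0.02370845  0.089     ] scene hub [ 0.51229366 -0.02165542  0.089     ]
B [ 0.60742533 -0.08874498  0.084     ] -0.5604887747321305
[ 0.54841459 -0.10953579  0.248     ] (array([ 3.685e+00,  3.592e+00, -2.000e-03]), array([ 0.001, -0.   ,  0.14 ]))
[ 0.54841459 -0.10953579  0.093     ] (array([3.685, 3.59 , 1.031]), array([ 0.001, -0.   ,  0.14 ]))
```

apply_moves --moves '[{"travel":[0.25,0.25,0]},{"travel":[0.5,0.5,0]},{"travel":[0.75,0.75,0]},{"travel":[1,1,0]},{"travel":[1,1,0]}]' --gripper -1

```text
validation failed for argument at $.mo...
```

apply_moves --moves '[{"travel":[0.25,0.25,0]},{"travel":[0.5,0.5,0]},{"travel":[0.75,0.75,0]},{"travel":[1,1,0]},{"travel":[1,1,0]}]'

```text
validation failed for argument at $.mo...
```

apply_moves --moves '[{"travel":[0.25,0.25,0]},{"travel":[0.5,0.5,0]},{"travel":[0.75,0.75,0]},{"travel":[1,1,0]},{"travel":[1,1,0]}]'

```text
validation failed for argument at $.mo...
```

apply_moves --moves '[{"travel":[0.2,0.2,0]},{"travel":[0.4,0.4,0]},{"travel":[0.68,0.59,0],"rotation":[0,0,0.07]},{"travel":[0.68,0.59,0],"rotation":[0,0,0.14]},{"travel":[0.68,0.59,0],"rotation":[0,0,0.14]},{"travel":[0.68,0.59,0],"rotation":[0,0,0.14]}]'

```text
validation failed for argument at $.mo...
```

Run:
```python
from h import *
from rig import status,eyes
s=status.read_state();print(s["clock"],s["position"],s["joint_positions"].round(2),s["gripper_width"],s["ft_force"])
th=-.56;P=np.array([.503,-.023,0]);u=np.array([np.cos(th),np.sin(th),0]);n=np.array([np.sin(th),-np.cos(th),0])
print(rel(s,P+.085*u+.05*n+[0,0,.093],th))
cv2.imwrite("pics/w1.png",eyes.capture("wrist")["color"])
```

```text
0.1 [0.21458557 0.5864897  0.24656784] [ 1.48  0.39  0.01 -0.   -1.19 -0.26] 0.08710927743320615 [-0.10137558  0.81236722  0.18649341]
(array([3.688, 3.596, 1.031]), array([ 0.001, -0.   ,  0.139]))
```

View pics/w1.png

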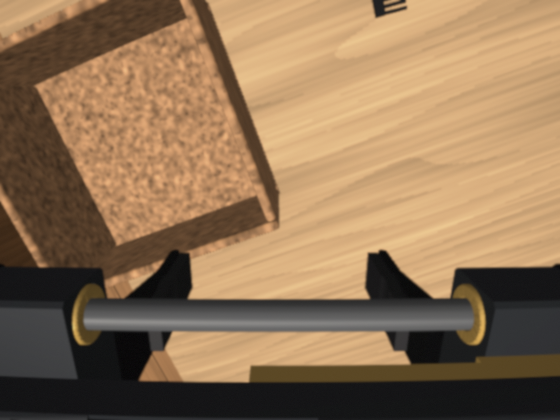

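The calls were refused, probably because each row needs both fields. The wrist picture only shows the open fingers over the basket, so nothing has moved.

apply_moves --moves '[{"travel":[0.25,0.25,0],"rotation":[0,0,0]},{"travel":[0.5,0.5,0],"rotation":[0,0,0]},{"travel":[0.75,0.75,0],"rotation":[0,0,0]},{"travel":[1,1,0],"rotation":[0,0,0]},{"travel":[1,1,0],"rotation":[0,0,0]}]' --gripper -1

```text
clock: 0.65
position: [0.3047, 0.3903, 0.2475]
tool_rot: [0.984, -0.176, -0.0, 0.001]
ft_force: [0.3, 0.5, -0.6]
gripper_width: 0.0547
finger_force: 0.0
```

apply_moves --moves '[{"travel":[0.25,0.25,0],"rotation":[0,0,0]},{"travel":[0.5,0.5,0],"rotation":[0,0,0]},{"travel":[0.75,0.75,0],"rotation":[0,0,0]},{"travel":[1,1,0],"rotation":[0,0,0]},{"travel":[1,1,0],"rotation":[0,0,0]}]'

```text
clock: 1.15
position: [0.394, 0.1988, 0.2475]
tool_rot: [0.984, -0.177, -0.0, 0.0]
ft_force: [-0.5, 0.5, -0.2]
gripper_width: 0.0154
finger_force: 0.0
```

apply_moves --moves '[{"travel":[0.25,0.25,0],"rotation":[0,0,0]},{"travel":[0.5,0.5,0],"rotation":[0,0,0]},{"travel":[0.75,0.75,0],"rotation":[0,0,0]},{"travel":[1,1,0],"rotation":[0,0,0]},{"travel":[1,1,0],"rotation":[0,0,0]}]'

```text
clock: 1.65
position: [0.4841, 0.0068, 0.2472]
tool_rot: [0.984, -0.177, -0.0, 0.0]
ft_force: [0.2, 0.6, -0.2]
gripper_width: 0.0003
finger_force: 0.0
```

apply_moves --moves '[{"travel":[0.2,0.2,0],"rotation":[0,0,0]},{"travel":[0.4,0.4,0],"rotation":[0,0,0]},{"travel":[0.68,0.59,0],"rotation":[0,0,0.07]},{"travel":[0.68,0.59,0],"rotation":[0,0,0.14]},{"travel":[0.68,0.59,0],"rotation":[0,0,0.14]},{"travel":[0.68,0.59,0],"rotation":[0,0,0.14]}]'

```text
clock: 2.25
position: [0.548, -0.1076, 0.2472]
tool_rot: [0.961, -0.275, -0.0, -0.0]
ft_force: [-0.6, -0.3, -0.6]
gripper_width: 0.0003
finger_force: 0.0
```

Run:
```python
from h import *
from rig import status,eyes
s=status.read_state();print(s["clock"],s["position"],s["joint_positions"].round(2),s["gripper_width"],s["ft_force"])
th=-.56;P=np.array([.503,-.023,0]);u=np.array([np.cos(th),np.sin(th),0]);n=np.array([np.sin(th),-np.cos(th),0])
print(rel(s,P+.085*u+.05*n+[0,0,.093],th))
cv2.imwrite("pics/w2.png",eyes.capture("wrist")["color"])
```

```text
2.25 [ 0.54795835 -0.1076191   0.2471808 ] [ 0.1   0.27 -0.16 -0.   -1.14  0.92] 0.00025549076722193934 [-0.58582745 -0.32232041 -0.58676308]
(array([0.014, 0.014, 1.028]), array([0.   , 0.001, 0.002]))
```

View pics/w2.png

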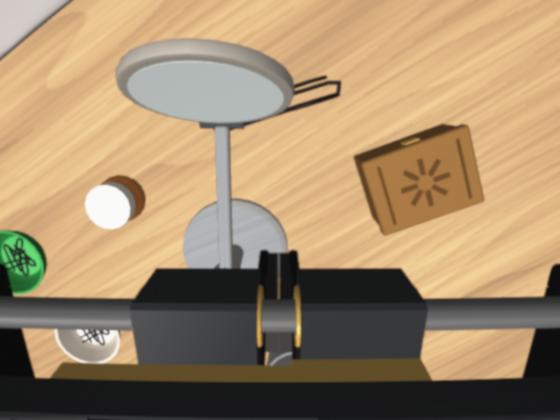

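Wrist view: the finger (280,255) stands right of the bar (225,130–265), with the mirror's hinge at (222,125). The camera may be mounted on the mirror side, so I check its clearance before going down.

Run:
```python
from h import *
from rig import eyes
c=eyes.capture("wrist");print(c["mount"].round(3))
```

```text
[[-0.    -0.957 -0.291  0.08 ]
 [ 1.     0.    -0.001 -0.   ]
 [ 0.001 -0.291  0.957 -0.136]
 [ 0.     0.     0.     1.   ]]
```

apply_moves --moves '[{"travel":[-0.04,0.01,0.3],"rotation":[0,0,0]},{"travel":[-0.04,0.01,0.6],"rotation":[0,0,0]},{"travel":[-0.04,0.01,0.85],"rotation":[0,0,0]},{"travel":[-0.04,0.01,1.0],"rotation":[0,0,0]},{"travel":[-0.04,0.01,1.0],"rotation":[0,0,0]}]'

```text
clock: 2.85
position: [0.5396, -0.1056, 0.0947]
tool_rot: [0.961, -0.276, -0.004, 0.001]
ft_force: [-1.0, 0.5, 0.9]
gripper_width: 0.0008
finger_force: 0.0
```

```bash
cat > plan.py <<'E'
from h import *
from rig import status
import sys
# print arc rows: tool x along bar angle, axis OFF behind bar centreline, radius r
P=np.array([.503,-.023,0])
def at(th,r,off,z): return P+r*np.array([np.cos(th),np.sin(th),0])+off*np.array([np.sin(th),-np.cos(th),0])+[0,0,z]
s=status.read_state();T=R.from_quat(s["tool_rot"]);x=T.apply([1,0,0]);yaw=np.arctan2(x[1],x[0]);D=s["position"]-P
e=np.array([np.cos(yaw),np.sin(yaw),0]);print("yaw",yaw,"r",D@e,"off",D@[e[1],-e[0],0],"F",s["ft_force"].round(2),s["clock"],"q6",s["joint_positions"][5])
for th,off in eval(sys.argv[1]): print(th,off,*rel(s,at(th,.08,off,.093),th))
E
python3 plan.py "[(-.56,.025),(-.56,.021),(-.46,.021),(-.36,.021),(-.26,.021),(-.16,.021),(-.06,.021),(.04,.021),(.14,.021),(.24,.021),(.34,.021)]"
```

```text
yaw -0.5586636974048566 r 0.07480393250101032 off 0.05062622330569009 F [-0.97  0.46  0.88] 2.85 q6 0.9114319729886153
-0.56 0.025 [ 0.034 -0.17   0.01 ] [0.003 0.004 0.001]
-0.56 0.021 [ 0.035 -0.197  0.01 ] [0.003 0.004 0.001]
-0.46 0.021 [ 0.046 -0.251  0.01 ] [ 0.002  0.004 -0.066]
-0.36 0.021 [ 0.052 -0.306  0.009] [ 0.002  0.004 -0.132]
-0.26 0.021 [ 0.052 -0.361  0.009] [ 0.002  0.005 -0.199]
-0.16 0.021 [ 0.047 -0.416  0.009] [ 0.002  0.005 -0.266]
-0.06 0.021 [ 0.037 -0.47   0.009] [ 0.002  0.005 -0.332]
0.04 0.021 [ 0.021 -0.522  0.009] [ 0.001  0.005 -0.399]
0.14 0.021 [-0.    -0.573  0.009] [ 0.001  0.005 -0.466]
0.24 0.021 [-0.026 -0.622  0.009] [ 0.001  0.005 -0.532]
0.34 0.021 [-0.057 -0.668  0.009] [ 0.001  0.005 -0.599]
```

apply_moves --moves '[{"travel":[0.03,-0.1,0],"rotation":[0,0,0]},{"travel":[0.035,-0.17,0.01],"rotation":[0,0,0]},{"travel":[0.035,-0.2,0.01],"rotation":[0,0,0]},{"travel":[0.046,-0.25,0.01],"rotation":[0,0,-0.066]},{"travel":[0.052,-0.306,0.01],"rotation":[0,0,-0.132]},{"travel":[0.052,-0.361,0.01],"rotation":[0,0,-0.2]},{"travel":[0.047,-0.416,0.01],"rotation":[0,0,-0.266]},{"travel":[0.037,-0.47,0.01],"rotation":[0,0,-0.332]},{"travel":[0.021,-0.522,0.01],"rotation":[0,0,-0.4]},{"travel":[0.021,-0.522,0.01],"rotation":[0,0,-0.4]}]'

```text
clock: 3.85
position: [0.5873, -0.0408, 0.0971]
tool_rot: [1.0, 0.02, 0.001, -0.0]
ft_force: [0.2, -0.4, 0.3]
gripper_width: 0.0005
finger_force: 0.0
```

```bash
python3 plan.py "[(.04+.1*i,.021) for i in range(0,12)]"
python3 - <<'E'
from rig import eyes
import cv2,pickle
c=eyes.capture("top");pickle.dump(c,open("t1.pkl","wb"))
cv2.imwrite("pics/t1.png",cv2.resize(c["color"][165:305,190:390],None,fx=4,fy=4,interpolation=cv2.INTER_CUBIC))
E
```

```text
yaw 0.04059222685489588 r 0.08355482025616334 off 0.0212511094522381 F [ 0.18 -0.37  0.32] 3.85 q6 1.4059064005199358
0.04 0.021 [-0.024 -0.001  0.028] [-0.    -0.001  0.   ]
0.14 0.021 [-0.012 -0.055  0.028] [-0.    -0.001 -0.066]
0.24000000000000002 0.021 [-0.007 -0.11   0.028] [-0.    -0.001 -0.133]
0.34 0.021 [-0.006 -0.165  0.028] [-0.    -0.001 -0.2  ]
0.44 0.021 [-0.011 -0.22   0.028] [ 0.    -0.001 -0.266]
0.54 0.021 [-0.022 -0.274  0.028] [ 0.    -0.001 -0.333]
0.6400000000000001 0.021 [-0.038 -0.327  0.028] [ 0.    -0.001 -0.4  ]
0.7400000000000001 0.021 [-0.059 -0.378  0.028] [ 0.    -0.001 -0.466]
0.8400000000000001 0.021 [-0.085 -0.426  0.028] [ 0.    -0.001 -0.533]
0.9400000000000001 0.021 [-0.116 -0.472  0.027] [ 0.    -0.001 -0.6  ]
1.04 0.021 [-0.151 -0.515  0.027] [ 0.001 -0.001 -0.666]
1.1400000000000001 0.021 [-0.19  -0.553  0.027] [ 0.001 -0.001 -0.733]
```

View pics/t1.png

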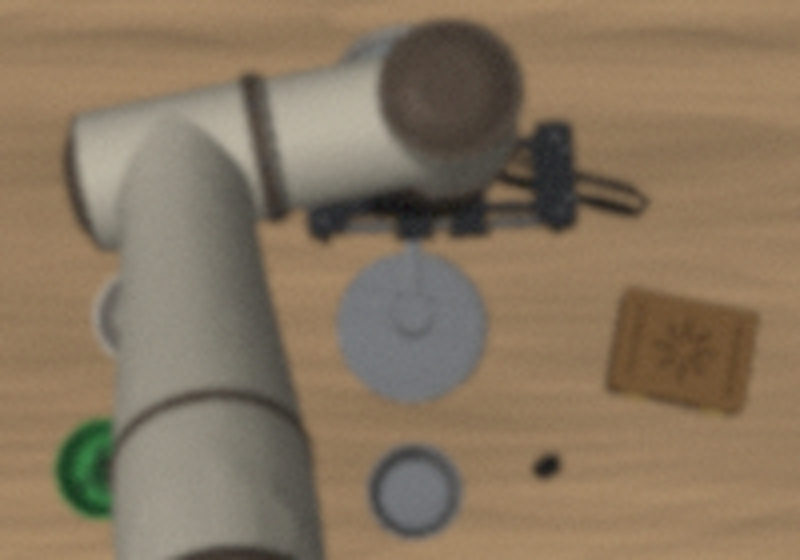

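The bar has followed the finger and now points straight away from the robot (crop (415,250) above hub (413,312)). Everything else is in place. Continuing.

apply_moves --moves '[{"travel":[-0.012,-0.055,0.01],"rotation":[0,0,-0.066]},{"travel":[-0.007,-0.11,0.02],"rotation":[0,0,-0.133]},{"travel":[-0.006,-0.165,0.028],"rotation":[0,0,-0.2]},{"travel":[-0.011,-0.22,0.028],"rotation":[0,0,-0.266]},{"travel":[-0.022,-0.274,0.028],"rotation":[0,0,-0.333]},{"travel":[-0.038,-0.327,0.028],"rotation":[0,0,-0.4]},{"travel":[-0.059,-0.378,0.028],"rotation":[0,0,-0.466]},{"travel":[-0.085,-0.426,0.028],"rotation":[0,0,-0.533]},{"travel":[-0.116,-0.472,0.027],"rotation":[0,0,-0.6]},{"travel":[-0.151,-0.515,0.027],"rotation":[0,0,-0.666]},{"travel":[-0.151,-0.515,0.027],"rotation":[0,0,-0.666]}]'

```text
clock: 5.0
position: [0.5605, 0.0347, 0.0925]
tool_rot: [0.869, 0.496, 0.0, -0.0]
ft_force: [-0.5, -0.5, -0.2]
gripper_width: -0.0001
finger_force: 0.0
```

```bash
python3 plan.py "[(1.04,.021),(1.14,.021),(1.24,.021),(1.34,.021),(1.42,.021),(1.48,.021),(1.53,.021)]"
```

```text
yaw 1.0369343350238973 r 0.07893707208125383 off 0.02013582767155709 F [-0.48 -0.5  -0.17] 5.0 q6 2.257654403851333
1.04 0.021 [ 0.008  0.004 -0.003] [ 0.    -0.    -0.002]
1.14 0.021 [ 0.019 -0.05  -0.003] [ 0.    -0.    -0.069]
1.24 0.021 [ 0.024 -0.105 -0.003] [ 0.    -0.    -0.135]
1.34 0.021 [ 0.025 -0.16  -0.003] [ 0.    -0.    -0.202]
1.42 0.021 [ 0.021 -0.204 -0.003] [ 0.    -0.    -0.255]
1.48 0.021 [ 0.016 -0.236 -0.003] [ 0.    -0.    -0.295]
1.53 0.021 [ 0.01  -0.263 -0.003] [ 0.    -0.    -0.329]
```

apply_moves --moves '[{"travel":[0.019,-0.05,0],"rotation":[0,0,-0.069]},{"travel":[0.024,-0.105,0],"rotation":[0,0,-0.135]},{"travel":[0.025,-0.16,0],"rotation":[0,0,-0.202]},{"travel":[0.021,-0.2,0],"rotation":[0,0,-0.25]},{"travel":[0.021,-0.204,0],"rotation":[0,0,-0.255]},{"travel":[0.021,-0.204,0],"rotation":[0,0,-0.255]}]'

```text
clock: 5.6
position: [0.5363, 0.0526, 0.0922]
tool_rot: [0.759, 0.651, 0.0, 0.0]
ft_force: [-0.1, 0.4, 0.3]
gripper_width: 0.0001
finger_force: 0.0
```

```bash
python3 plan.py "[(1.42,.021),(1.48,.021),(1.53,.021)]"
python3 - <<'E'
from rig import eyes
import cv2,pickle,numpy as np
d={n:eyes.capture(n) for n in("scene","wrist")};pickle.dump(d,open("d2.pkl","wb"))
a=cv2.resize(d["scene"]["color"][140:260,225:365],None,fx=3.4,fy=3.4,interpolation=cv2.INTER_CUBIC)
b=cv2.resize(d["wrist"]["color"],(320,240))
o=np.zeros((a.shape[0],a.shape[1]+320,3),np.uint8);o[:,:a.shape[1]]=a;o[:240,a.shape[1]:]=b
cv2.imwrite("pics/d2.png",o)
E
```

```text
yaw 1.417434492347104 r 0.07975603225867144 off 0.021337310766260185 F [-0.1   0.38  0.33] 5.6 q6 2.5896265326439134
1.42 0.021 [ 0.002 -0.004 -0.005] [ 0.    -0.    -0.002]
1.48 0.021 [ 0.009 -0.036 -0.005] [ 0.    -0.    -0.042]
1.53 0.021 [ 0.014 -0.063 -0.005] [ 0.    -0.    -0.075]
```

View pics/d2.png

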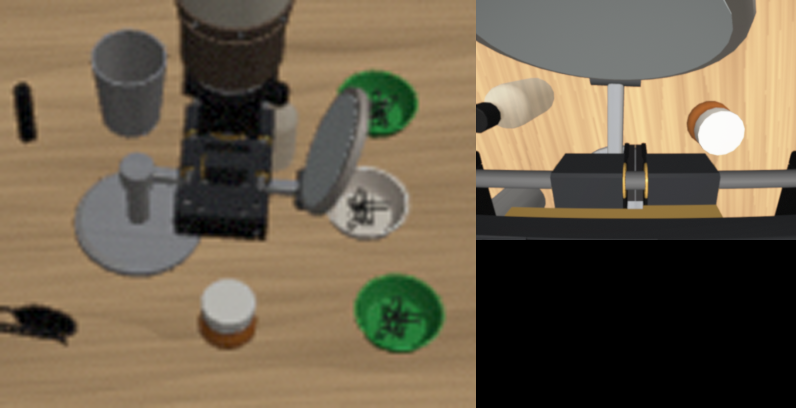

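The composite shows the bar nearly pointing at the white dish (scene crop (365,205), bar tip (286,185)). Scent bottle and jar are undisturbed. Next I measure the bar angle.

```bash
cat > bar.py <<'E'
from h import *
def wristcam(c,s):
    T=np.eye(4);T[:3,:3]=R.from_quat(s["tool_rot"]).as_matrix();T[:3,3]=s["position"];M=T@c["mount"]
    return dict(c,position=M[:3,3],rotation=R.from_matrix(M[:3,:3]).as_quat())
def barpts(c,rows,x0,x1):
    "mid of greyish (low saturation) run per row"
    o=[]
    for y in rows:
        a=c["color"][y,x0:x1].astype(int);k=np.where((a.max(1)-a.min(1)<25)&(a.min(1)>90))[0]
        if len(k): o.append((x0+(k[0]+k[-1])/2,y,k[-1]-k[0]))
    return np.array(o)
E
python3 - <<'E'
import pickle
from bar import *
from rig import status
d=pickle.load(open("d2.pkl","rb"));s=status.read_state()
c=wristcam(d["wrist"],s);p=barpts(c,range(165,250,14),215,280);print(p)
W=back(c,p[:,:2],.084);print(W.round(4))
P=np.array([.503,-.023]);D=W[:,:2]-P;print("ang from pivot",np.arctan2(D[:,1],D[:,0]).round(3),"slope",np.arctan2(*(W[0]-W[-1])[1::-1]))
b=back(d["scene"],[225+286/3.4,140+185/3.4],.084)[0];print("scene",b,np.arctan2(*(b[:2]-P)[::-1]))
print("dish goal",np.arctan2(.187+.023,.511-.503))
E
```

```text
[[244.  165.   26. ]
 [244.  179.   26. ]
 [244.  193.   26. ]
 [243.5 207.   25. ]
 [243.5 221.   25. ]
 [243.5 235.   25. ]
 [243.  249.   24. ]]
[[0.5314 0.1097 0.084 ]
 [0.5304 0.104  0.084 ]
 [0.5293 0.0982 0.084 ]
 [0.528  0.0923 0.084 ]
 [0.5269 0.0863 0.084 ]
 [0.5258 0.0801 0.084 ]
 [0.5244 0.0737 0.084 ]]
ang from pivot [1.36  1.359 1.357 1.357 1.355 1.353 1.353] slope 1.3787352073744088
scene [0.53353769 0.10833945 0.084     ] 1.3423457004708843
dish goal 1.5327195012050931
```

```bash
python3 plan.py "[(1.44,.017),(1.49,.017),(1.533,.017)]"
```

```text
yaw 1.4182788628017913 r 0.0797096393498656 off 0.021541766426917946 F [ 0.37  0.19 -1.06] 5.7 q6 2.5905526368673018
1.44 0.017 [ 0.004 -0.042 -0.006] [ 0.    -0.    -0.014]
1.49 0.017 [ 0.009 -0.069 -0.006] [ 0.    -0.    -0.048]
1.533 0.017 [ 0.011 -0.092 -0.006] [ 0.    -0.    -0.076]
```

apply_moves --moves '[{"travel":[0.004,-0.03,0],"rotation":[0,0,-0.014]},{"travel":[0.006,-0.05,0],"rotation":[0,0,-0.03]},{"travel":[0.009,-0.07,0],"rotation":[0,0,-0.048]},{"travel":[0.011,-0.082,0],"rotation":[0,0,-0.065]},{"travel":[0.011,-0.092,0],"rotation":[0,0,-0.076]},{"travel":[0.011,-0.092,0],"rotation":[0,0,-0.076]}]'

```text
clock: 6.3
position: [0.5225, 0.0564, 0.0921]
tool_rot: [0.72, 0.694, -0.0, -0.0]
ft_force: [0.3, 1.0, 0.1]
gripper_width: 0.0001
finger_force: 0.4
```

```bash
python3 plan.py "[(1.533,.017)]"
python3 - <<'E'
from bar import *
from rig import status,eyes
s=status.read_state();c=wristcam(eyes.capture("wrist"),s);p=barpts(c,range(165,250,14),205,290);print(p[:,[0,2]].T)
W=back(c,p[:,:2],.084);P=np.array([.503,-.023]);D=W[:,:2]-P
print(W[[0,-1]],np.arctan2(D[:,1],D[:,0]).round(3),"slope",np.arctan2(*(W[0]-W[-1])[1::-1]))
E
```

```text
yaw 1.535281031434491 r 0.08007259628758914 off 0.01663032984045067 F [0.35 1.03 0.13] 6.3 q6 2.6896889977384926
1.533 0.017 [-0.001  0.004 -0.006] [-0.    -0.     0.002]
[[240.5 241.  242.  242.  243.  243.5 244.5]
 [ 27.   26.   26.   26.   26.   25.   25. ]]
[[0.5093995  0.11267804 0.084     ]
 [0.50871288 0.07601812 0.084     ]] [1.524 1.523 1.52  1.521 1.518 1.517 1.513] slope 1.5520692554488542
```

Bar angle is within 0.01 rad of the goal (cover spot about (0.512,0.185) against dish (0.511,0.187)). I back the finger off the bar, rise, and line up inside the mirror face.

apply_moves --moves '[{"travel":[0,0.1,0],"rotation":[0,0,0]},{"travel":[0,0.18,0],"rotation":[0,0,0]},{"travel":[0,0.18,-0.2],"rotation":[0,0,0]},{"travel":[0,0.18,-0.45],"rotation":[0,0,0]},{"travel":[0.0,0.1,-0.58],"rotation":[0,0,0]},{"travel":[0.15,-0.11,-0.58],"rotation":[0,0,0]},{"travel":[0.35,-0.11,-0.58],"rotation":[0,0,0]},{"travel":[0.4,-0.11,-0.58],"rotation":[0,0,0]},{"travel":[0.4,-0.11,-0.58],"rotation":[0,0,0]}]'

```text
clock: 7.25
position: [0.5085, 0.1177, 0.1789]
tool_rot: [0.719, 0.695, -0.0, -0.0]
ft_force: [0.2, 0.0, 0.1]
gripper_width: 0.0005
finger_force: 0.0
```

```bash
python3 plan.py "[]"
python3 - <<'E'
from bar import *
from rig import status,eyes
import pickle
s=status.read_state();c=wristcam(eyes.capture("wrist"),s);t=eyes.capture("scene");pickle.dump((c,t),open("d3.pkl","wb"))
P=np.array([.503,-.023,0]);e=np.array([np.cos(1.53),np.sin(1.53),0])
q=np.array([-e[1],e[0],0])
for al in(.8,.9,1.,1.1,1.2): # predicted mirror-edge pixel, and contact on face at tip height
    print(al,proj(c,[P+e*(.147+.118*np.cos(al))+[0,0,.078+.118*np.sin(al)]]).round(0),proj(t,[P+e*(.147+.118*np.cos(al))+[0,0,.078+.118*np.sin(al)]]).round(0))
a=cv2.resize(t["color"][140:260,225:365],None,fx=3.4,fy=3.4,interpolation=cv2.INTER_CUBIC)
b=cv2.resize(c["color"],(320,240))
o=np.zeros((a.shape[0],a.shape[1]+320,3),np.uint8);o[:,:a.shape[1]]=a;o[:240,a.shape[1]:]=b
cv2.imwrite("pics/d3.png",o)
E
```

```text
yaw 1.5362682937492516 r 0.14078192666869435 off 0.0006697612861728367 F [0.18 0.01 0.08] 7.25 q6 2.5686204714041834
0.8 [[280.  81.]] [[344. 170.]]
0.9 [[280. 104.]] [[341. 168.]]
1.0 [[279. 130.]] [[338. 167.]]
1.1 [[279. 160.]] [[335. 166.]]
1.2 [[279. 191.]] [[331. 164.]]
```

View pics/d3.png

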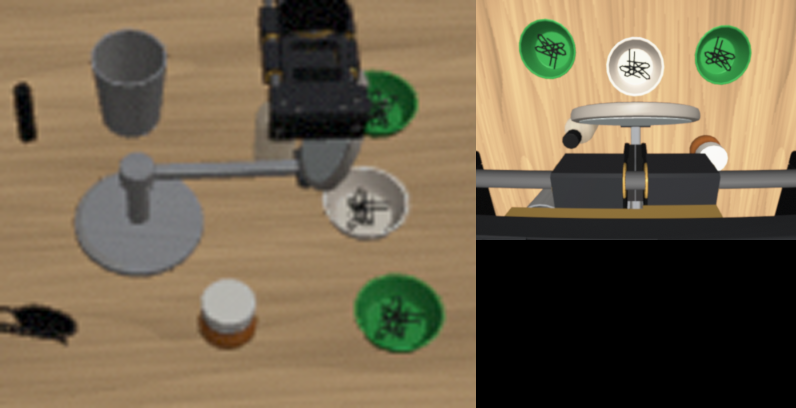

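Wrist view: the raised rim is at composite (636,112), which gives a tilt of about 1.17 rad. Mirror, bar (635,140) and dish (635,65) are all in line. Next I plan the fold-down arc.

```bash
cat > fold.py <<'E'
from h import *
from rig import status
import sys
P=np.array([.503,-.023,0]);TH=1.53;e=np.array([np.cos(TH),np.sin(TH),0])
s=status.read_state();D=s["position"]-P;print("r",D@e,"z",s["position"][2],"lat",D@[e[1],-e[0],0],"F",s["ft_force"].round(1),s["clock"])
for al in eval(sys.argv[1]):
    L=.100-.017*al/1.17
    print(al,*rel(s,P+e*(.147+L*np.cos(al)-.0055*np.sin(al)-.0095)+[0,0,.078+.025+L*np.sin(al)+.0055*np.cos(al)],TH))
E
python3 fold.py "[1.25,1.17,1.05,.93,.81,.69,.57,.45,.33]"
```

```text
r 0.13958533165685133 z 0.17857008919199097 lat -0.00029981654721940396 F [ 1.   0.9 -0.7] 7.35
1.25 [ 0.123  0.003 -0.026] [-0.001  0.     0.003]
1.17 [ 0.168  0.003 -0.02 ] [-0.001  0.     0.003]
1.05 [ 0.235  0.003 -0.005] [-0.001  0.     0.003]
0.93 [0.301 0.003 0.019] [-0.001  0.     0.003]
0.81 [0.365 0.004 0.052] [-0.001  0.     0.003]
0.69 [0.425 0.004 0.093] [-0.001  0.     0.003]
0.57 [0.481 0.004 0.143] [-0.001  0.     0.003]
0.45 [0.531 0.005 0.199] [-0.001  0.     0.003]
0.33 [0.575 0.005 0.263] [-0.001  0.     0.003]
```

apply_moves --moves '[{"travel":[0.06,0,-0.03],"rotation":[0,0,0]},{"travel":[0.12,0,-0.026],"rotation":[0,0,0]},{"travel":[0.168,0,-0.02],"rotation":[0,0,0]},{"travel":[0.2,0,-0.012],"rotation":[0,0,0]},{"travel":[0.235,0,-0.005],"rotation":[0,0,0]},{"travel":[0.268,0,0.007],"rotation":[0,0,0]},{"travel":[0.3,0,0.019],"rotation":[0,0,0]},{"travel":[0.333,0,0.035],"rotation":[0,0,0]},{"travel":[0.365,0,0.052],"rotation":[0,0,0]}]'

```text
clock: 8.25
position: [0.5103, 0.172, 0.171]
tool_rot: [0.72, 0.694, -0.0, -0.0]
ft_force: [-0.3, -1.9, 0.3]
gripper_width: 0.0004
finger_force: 0.6
```

```bash
python3 fold.py "[.81,.72,.63,.54,.45,.36,.27,.2,.15,.1,.06,.03,0]"
```

```text
r 0.19514045723856036 z 0.17100137012574687 lat -0.0006354111546855344 F [-0.3 -1.9  0.3] 8.25
0.81 [-0.005  0.004  0.002] [-0.    -0.     0.003]
0.72 [0.04  0.004 0.032] [-0.    -0.     0.003]
0.63 [0.083 0.005 0.067] [-0.    -0.     0.003]
0.54 [0.124 0.005 0.106] [-0.    -0.     0.003]
0.45 [0.161 0.005 0.149] [-0.    -0.     0.003]
0.36 [0.194 0.005 0.196] [-0.    -0.     0.003]
0.27 [0.223 0.005 0.247] [-0.    -0.     0.003]
0.2 [0.243 0.005 0.289] [-0.    -0.     0.003]
0.15 [0.255 0.005 0.32 ] [-0.    -0.     0.003]
0.1 [0.266 0.005 0.351] [-0.    -0.     0.003]
0.06 [0.273 0.006 0.377] [-0.    -0.     0.003]
0.03 [0.278 0.006 0.397] [-0.    -0.     0.003]
0 [0.282 0.006 0.417] [-0.    -0.     0.003]
```

Contact at about 1.9 N, as expected. Continuing.

apply_moves --moves '[{"travel":[0.04,0,0.032],"rotation":[0,0,0]},{"travel":[0.083,0,0.067],"rotation":[0,0,0]},{"travel":[0.124,0,0.106],"rotation":[0,0,0]},{"travel":[0.161,0,0.149],"rotation":[0,0,0]},{"travel":[0.194,0,0.196],"rotation":[0,0,0]},{"travel":[0.223,0,0.247],"rotation":[0,0,0]},{"travel":[0.243,0,0.289],"rotation":[0,0,0]},{"travel":[0.255,0,0.32],"rotation":[0,0,0]},{"travel":[0.266,0,0.351],"rotation":[0,0,0]},{"travel":[0.266,0,0.351],"rotation":[0,0,0]}]'

```text
clock: 9.25
position: [0.5116, 0.2116, 0.1179]
tool_rot: [0.72, 0.694, -0.0, -0.0]
ft_force: [0.3, 0.1, 0.2]
gripper_width: 0.0006
finger_force: 0.0
```

```bash
python3 fold.py "[.1,.06,.03,0,-.03]"
```

```text
r 0.23473956941738494 z 0.11786163904981815 lat -0.0009562572877897865 F [0.3 0.1 0.2] 9.25
0.1 [ 0.002  0.006 -0.003] [-0.     0.     0.003]
0.06 [0.009 0.006 0.023] [-0.     0.     0.003]
0.03 [0.014 0.006 0.043] [-0.     0.     0.003]
0 [0.018 0.007 0.062] [-0.     0.     0.003]
-0.03 [0.022 0.007 0.083] [-0.     0.     0.003]
```

apply_moves --moves '[{"travel":[0.009,0,0.02],"rotation":[0,0,0]},{"travel":[0.012,0,0.035],"rotation":[0,0,0]},{"travel":[0.014,0,0.048],"rotation":[0,0,0]},{"travel":[0.014,0,0.058],"rotation":[0,0,0]},{"travel":[0.014,0,0.058],"rotation":[0,0,0]}]'

```text
clock: 9.75
position: [0.5119, 0.2136, 0.1097]
tool_rot: [0.72, 0.694, 0.0, -0.0]
ft_force: [-0.6, 0.4, -0.3]
gripper_width: 0.0006
finger_force: 0.0
```

apply_moves --moves '[{"travel":[0,0,0.006],"rotation":[0,0,0]},{"travel":[0,0,0.012],"rotation":[0,0,0]},{"travel":[0,0,0.012],"rotation":[0,0,0]}]'

```text
clock: 10.05
position: [0.512, 0.2137, 0.1083]
tool_rot: [0.72, 0.694, 0.0, 0.0]
ft_force: [0.3, 0.3, 2.3]
gripper_width: 0.0002
finger_force: 0.9
```

Run:
```python
from rig import status,eyes
import cv2,pickle,numpy as np
s=status.read_state();print(s["position"],s["ft_force"])
c=eyes.capture("wrist");t=eyes.capture("scene")
a=cv2.resize(t["color"][140:260,240:380],None,fx=3.4,fy=3.4,interpolation=cv2.INTER_CUBIC)
b=cv2.resize(c["color"],(320,240))
o=np.zeros((a.shape[0],a.shape[1]+320,3),np.uint8);o[:,:a.shape[1]]=a;o[:240,a.shape[1]:]=b
cv2.imwrite("pics/d4.png",o)
```

```text
[0.5120412  0.21367145 0.10832156] [0.32377489 0.31978036 2.29703223]
```

View pics/d4.png

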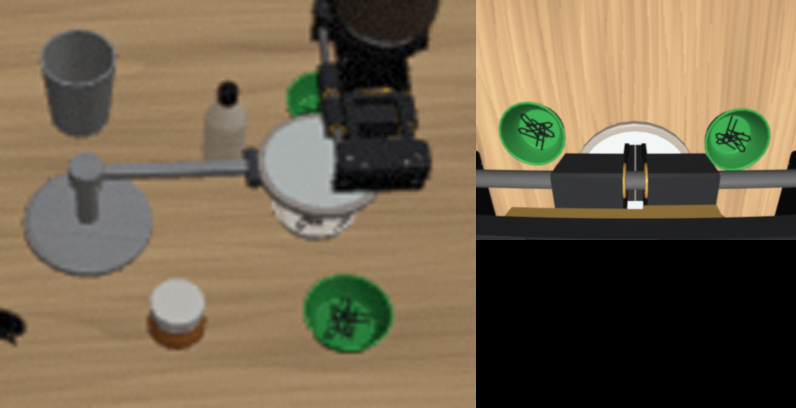

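The mirror lies over the dish, about flat at 2.3 N. I press slightly further to be sure it reaches its stop.

apply_moves --moves '[{"travel":[0,0,0.006],"rotation":[0,0,0]},{"travel":[0,0,0.006],"rotation":[0,0,0]}]'

```text
clock: 10.35
position: [0.5125, 0.2137, 0.1082]
tool_rot: [0.72, 0.694, 0.001, 0.0]
ft_force: [-0.4, -0.4, 5.8]
gripper_width: 0.0002
finger_force: 2.8
```

apply_moves --moves '[{"travel":[0,0,0.006],"rotation":[0,0,0]},{"travel":[0,0,0.006],"rotation":[0,0,0]}]'

```text
clock: 10.55
position: [0.513, 0.2137, 0.108]
tool_rot: [0.719, 0.695, 0.001, 0.001]
ft_force: [0.3, -2.3, 8.3]
gripper_width: 0.0003
finger_force: 4.3
```

At the stop: force rises with no travel. I retract straight up and aside, then check.

apply_moves --moves '[{"travel":[0,0,-0.03],"rotation":[0,0,0]},{"travel":[0,0,-0.15],"rotation":[0,0,0]},{"travel":[0,0,-0.4],"rotation":[0,0,0]},{"travel":[0,0,-0.7],"rotation":[0,0,0]},{"travel":[0.2,0,-0.9],"rotation":[0,0,0]},{"travel":[0.5,0,-0.9],"rotation":[0,0,0]},{"travel":[0.8,0,-0.9],"rotation":[0,0,0]},{"travel":[1,0,-0.9],"rotation":[0,0,0]},{"travel":[1,0,-0.9],"rotation":[0,0,0]}]'

```text
clock: 11.45
position: [0.5167, 0.3668, 0.2397]
tool_rot: [0.719, 0.695, -0.001, -0.0]
ft_force: [-0.9, -0.7, -0.1]
gripper_width: 0.0006
finger_force: 0.0
```

apply_moves --moves '[{"travel":[0.3,0.3,0],"rotation":[0,0,0]},{"travel":[0.6,0.3,0],"rotation":[0,0,0]},{"travel":[0.9,0.3,0],"rotation":[0,0,0]},{"travel":[0.9,0.3,0],"rotation":[0,0,0]}]'

```text
clock: 11.85
position: [0.5663, 0.501, 0.237]
tool_rot: [0.719, 0.695, -0.002, -0.0]
ft_force: [-1.3, -0.2, -0.8]
gripper_width: 0.0004
finger_force: 0.0
```

Run:
```python
from rig import status,eyes
from h import *
s=status.read_state();print(s["clock"],s["position"],s["ft_force"])
c=eyes.capture("top");t=eyes.capture("scene")
P=np.array([.503,-.023,0])
a=cv2.resize(c["color"][165:305,190:330],None,fx=2.85,fy=2.85,interpolation=cv2.INTER_CUBIC)
b=cv2.resize(t["color"][140:280,240:380],None,fx=2.85,fy=2.85,interpolation=cv2.INTER_CUBIC)
cv2.imwrite("pics/d5.png",np.hstack([a,b]))
for n,k,z in(("top",c,.083),("scene",t,.083)):
    print(n,"cover at dish px",proj(k,[[.511,.187,z]]).round(1),"hinge px expected",proj(k,[P+.147*np.array([np.cos(1.53),np.sin(1.53),0])+[0,0,.078]]).round(1))
```

```text
11.85 [0.566342   0.50097237 0.23700827] [-1.32186381 -0.15334732 -0.80359583]
top cover at dish px [[222.9 240.9]] hinge px expected [[244.1 241.9]]
scene cover at dish px [[334.3 187.3]] hinge px expected [[313.2 188.9]]
```

View pics/d5.png

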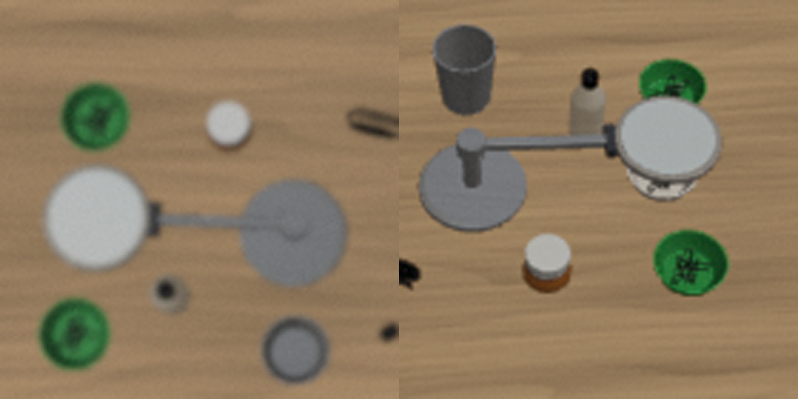

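The mirror's centre is at top px (224.0,241.1), expected (222.9,240.9), and scene px (334.4,188.4), expected (334.3,187.3). It lies flat and centred to a few mm, with the neighbours unmoved and the robot clear.

```bash
python3 -c "
from rig import job;print(job.job_done())"
```

```text
the job is handed in; nothing more can be done
None
```

The mirror lies flat over the white dish, centred to about 3 mm by the cameras, after I pushed the bar round with the shut fingertips and pressed the mirror gently to its stop; nothing else appeared to have moved, and I handed the job in at about 12 s.

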